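# Cock and trip the spring pin setter to drive a hinge pin home

## Robot

A 6-joint arm with a two-finger parallel gripper is mounted at the origin on the work surface. World frame = base frame: x ahead of the robot, y to its left, z up, the work surface at z = 0. Lengths are in m, angles in rad, forces in N, time in s.
With the tool pointing down it reaches from about 0.3 to 0.775 m from the base axis. Payload 14.6 kg.
Tool frame: the origin (TCP) lies on the centre line of the jaws, within the pads' length; the fingertips stand 19 mm ahead of it and the grasp point (between the pads) is the TCP; z points along the fingers, x is the direction in which the jaws open and shut, and the axes are right-handed (so a half turn about z gives the same grasp; the last joint's range is limited). The gripper opens to 94 mm and grips with 3 to 60 N. Pads are 16 mm wide; open, the fingers measure 119 mm over their backs; the gripper's body (75 mm by 177 mm) begins 78 mm behind the grasp point.
Start: joints at [-1.21, 0.3, 1.521, -0, 1.321, -0.067], TCP at [0.228, -0.5, 0.224] pointing down, gripper open.
Joint ranges: [-3.03, 3.03], [-0.79, 2.21], [0.23, 2.52], [-1.04, 4.18], [0, 3.07], [-2.55, 2.55]. Speed limits (rad/s): [2.22, 2.22, 2.57, 3.14, 3.14, 3.14].

## Interface

Orientations are given as [roll, pitch, yaw] about the fixed x, y, z axes, in that order (R = Rz(yaw) Ry(pitch) Rx(roll)).
In Python, from station import ctrl, imaging gives the robot as it stands.
- The arm moves only by the shell command python3 -m handwheel 'ROWS' [OPENING] [FORCE]. ROWS is JSON, a list that holds one entry, the list of rows, each a list of 4 numbers: the shift along the tool's x, y, z in m, then the turn about the tool's z in rad. A call has 1 to 10 rows; each row shifts and turns the pose as measured when the row begins, along the tool's axes as they then stand; what a row does not reach is not made up. A row lasts 1/10 s, in which the tool goes at most 50 mm and 8.59 degrees, less where a joint would pass 70% of its speed; a pose out of reach is approached as far as the arm can. A call is refused whole if a number of a shift passes 0.05 or a number of a turn 0.15, either way. A call with a gripper value outside its range is refused whole. OPENING is the finger opening in m, from 0 to 0.094, set as the call begins (- or left out, the last holds). The fingers move at their own pace and stop on an object; FORCE is the grip in N (left out, the last holds). Time passes only in rows, so rows that do not move let the fingers close. It gives the time, the measured TCP pose, the force and the opening at its end, in the units of the state.
- ctrl.get_obs(): the state, without advancing time (a new reading comes with each control period).
- imaging.camera(name): name is "side" or "top" or "wrist"; returns the picture (420x560x3 uint8, red, green, blue); there is no depth.
- imaging.camera_model(name): a dict with "camera_matrix" (3x3 intrinsics, pixels), "position" and "attitude" of the camera in the world. Camera axes: x right, y up, looking along -z (the intrinsics and any distortion apply to the point x, -y, -z); pixel columns grow to the right and rows downward; lengths in m; the calibration is good to about 2 mm. A picture is of the moment at which its call begins: read the wrist's pose just before it. camera_model takes no time and is no camera call; for the wrist camera it gives the pose at the moment of the call.
- ctrl.hand_in(): hands the job in, once; it reports no verdict.
The state is a dict: "time_s": time; "qpos": joint angles; "joint_vel": joint speeds; "tau": joint torques, N m; "ee_pos": TCP position; "eef_rot": TCP orientation; "force": force on the tool from outside, world axes, zero at the start; "moment": the same for the moment, N m; "grip_width": finger opening in m.
Only numpy, scipy, OpenCV 4.12 (cv2) and the standard library are available. Lean on these libraries where they do the work, as an engineer would, in place of code of your own. Each camera call takes 0.05 s, during which the arm holds its last target. There are 200 camera calls.

## Task

The spare hinge for the watch box is clamped in the spring pin setter with its pin standing out: drive the pin fully home with one blow. Draw the setter's handle straight back until the sear catches, stopping as soon as you feel it come up against the rubber buffer (no more than 10 N on the buffer), let it go so that the sear alone holds it, then press the trip button on the roof to fire. Do not touch the pin, keep off the handle while and after it strikes, and leave the things standing around undisturbed.

Things in the scene. Friction and masses are not known exactly. Their poses are not given: they have to be found in the camera images.
- setter: spring pin setter, fixed: steel base 240 x 90 mm, aluminium housing 115 x 64 mm (x -55 to +60 mm), roof 82 mm up, hinge nest at the front end. Origin on the dresser under the rod, whose axis is 45 mm up along x. +x is the blow, -x the draw. 1.5 mm past the catch the collar meets a rubber buffer: the pull rises 3 N per mm above the spring's. Once caught, easing forward drops the pull to nil.
- handle (a point): handle: upright black plate on the rear end of the sprung rod, 12 mm thick along x (the draw), 40 mm wide, from 26 to 92 mm above the dresser. The point is mid-thickness, mid-width, 75 mm up (17 mm below the top edge). Axes as the setter's. At rest 50 mm is free between plate and housing; nothing stands behind or under it.
- striker (a joint): how far handle and striker are drawn back (m): 0 at rest (spring slack), positive along the setter's -x, at most 0.070. Spring: 0.22 N per mm. A collar hidden on the rod, clamped anew each time, is caught by the sear somewhere from 22 to 56 mm. From 18 mm before that it climbs a ramp (up to about 4 N more) and then slides level: this is not yet the catch. Let go uncaught, the striker hits the pin.
- trip (a point): top centre of the trip button, a round steel button, 24 mm diameter, standing out of the housing's roof, 98 mm above the dresser, 20 mm behind the setter's origin. Pressed straight down against a spring (1 to 4 N); the sear lets go at 5 to 6 mm of press, the button bottoms at 10 mm.
- pin_head (a point): where the head of the hinge pin stands at the start: centre of its end face, 45 mm up, 93.5 mm in front of the setter's origin; the striker's nose waits 3.5 mm behind it. This point stays when the pin moves.
- pin (a joint): how far the hinge pin has been driven in (m): 0 standing out as at the start, 0.006 fully home.
- cat: small painted ceramic cat, about 80 x 30 x 87 mm, loose; origin at the centre of its underside
- pot: terracotta pot of pebbles, 84 mm diameter, 72 mm tall, loose; origin at the centre of its underside
- shoehorn: folded aluminium shoehorn lying flat, 85 x 34 x 13 mm, loose; origin at the centre of its underside
- stop: rear end wall of the setter's housing, fixed part of the setter, aluminium plate 6 x 40 x 62 mm; carries the rubber buffer on its inner face. Origin as the setter's. Always at the same place on the setter, so it does not tell where the collar is.

How it is judged:
By the outcome, as a careful person would: the job done as asked, in the order asked, and still so for the second after the job is handed in, with the robot touching nothing.
It also fails if it takes over 70 s, if anything falls off the work surface, if the arm or the gripper's body presses on something with over 40 N, if the wrist force passes 120 N, or if a joint passes its speed limit or range.

## Working session

There is one attempt and no reset: what is moved stays moved. The work goes in short steps, Python scripts to look and compute and a shell command to move; the robot and the scene stay as the last step left them, time stands still between calls to the robot, and variables do not carry over. Pictures are saved under pics/ and viewed, about 8 in all and at most 12, crops included, and the job is handed in when it is done.

```bash
mkdir -p pics; python3 - <<'E'
from station import ctrl, imaging
import cv2,numpy as np
print(ctrl.get_obs())
for n in ("top","side"):
    im=imaging.camera(n); cv2.imwrite(f"pics/{n}0.png",im[:,:,::-1]); m=imaging.camera_model(n); print(n,m)
E
```

```text
{'time_s': 0.0, 'qpos': array([-1.20961610e+00,  3.00455248e-01,  1.52155333e+00, -1.83618708e-05,
        1.32068951e+00, -6.65939858e-02]), 'joint_vel': array([ 0.00054224,  0.00014898, -0.00045224,  0.00062306,  0.00015904,
       -0.00054919]), 'tau': array([-1.49367293e-03, -5.31812990e+01, -3.52732301e+01,  7.07569672e-02,
        2.44608679e-02, -8.87944020e-05]), 'ee_pos': array([ 0.22808123, -0.50022842,  0.22390675]), 'eef_rot': array([-3.14153684e+00,  1.10416862e-03, -1.14301753e+00]), 'force': array([ 0.14697168, -0.01962259,  0.55304295]), 'moment': array([-0.03431039,  0.03768579,  0.0022144 ]), 'grip_width': 0.09439536207572534}
top {'camera_matrix': array([[384.76292892,   0.        , 275.95379352],
       [  0.        , 384.76292892, 213.26043366],
       [  0.        ,   0.        ,   1.        ]]), 'position': array([ 0.51224459, -0.12003928,  0.85664386]), 'attitude': array([ 0.15768632,  0.00413106, -1.56248787])}
side {'camera_matrix': array([[412.56227074,   0.        , 275.98491695],
       [  0.        , 412.56227074, 212.68758932],
       [  0.        ,   0.        ,   1.        ]]), 'position': array([0.35739051, 0.55764184, 0.81403378]), 'attitude': array([ 0.76443379, -0.01210299, -2.73526888])}
```

View pics/top0.png

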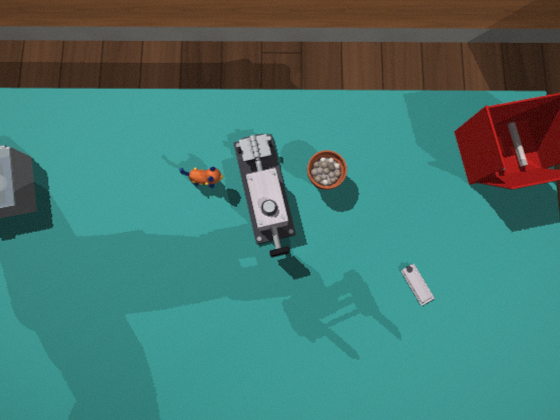

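View pics/side0.png

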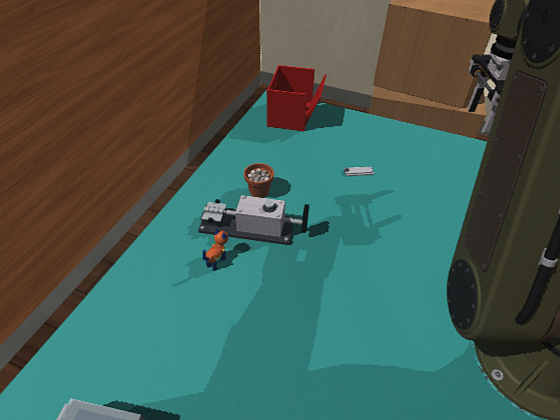

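The setter runs roughly along world +x, with the handle facing the robot. In the top view the handle is near (280,251), the button (268,206) and the nest (256,148). The side view shows the cat and pot standing clear beside the housing.

```bash
cat > h.py <<'E'
import numpy as np, cv2
from scipy.spatial.transform import Rotation as R
from station import ctrl, imaging
def ray(m,px,z):
    K=m["camera_matrix"]; d=np.linalg.solve(K,[px[0],px[1],1.0]); d=d*[1,-1,-1]
    d=R.from_euler("xyz",m["attitude"]).apply(d); p=m["position"]
    return p+d*(z-p[2])/d[2]
def proj(m,P):
    c=R.from_euler("xyz",m["attitude"]).inv().apply(np.asarray(P)-m["position"])*[1,-1,-1]
    u=m["camera_matrix"]@c; return u[:2]/u[2]
E
python3 - <<'E'
from h import *
m=imaging.camera_model("top"); im=cv2.imread("pics/top0.png")
c=im[120:275,215:335]; cv2.imwrite("pics/topc.png",cv2.resize(c,None,fx=3.8,fy=3.8,interpolation=cv2.INTER_CUBIC))
g=im.max(2)
def comps(mask,lo,name):
    n,l,s,ce=cv2.connectedComponentsWithStats(mask.astype(np.uint8))
    for i in range(1,n):
        if s[i,4]>lo and 225<ce[i][0]<310 and 125<ce[i][1]<270:
            cn=cv2.findContours((l==i).astype(np.uint8),0,2)[0][0]; print(name,s[i],ce[i].round(1),cv2.minAreaRect(cn))
comps(g<28,15,"black"); comps((im.min(2)>150),40,"white")
E
```

```text
black [271 252  18   4  28] [279.7 253.4] ((279.4422912597656, 253.21156311035156), (2.1572773456573486, 17.258220672607422), 78.69007110595703)
white [256 135  15  22 216] [263.2 144.7] ((264.676513671875, 144.70590209960938), (20.615528106689453, 14.067066192626953), 75.96376037597656)
white [237 136  21  25 297] [247.9 148. ] ((247.96714782714844, 148.28468322753906), (21.70068359375, 18.368688583374023), 70.01689147949219)
white [ 246  161   42   66 1414] [265.6 194.7] ((265.031005859375, 192.21255493164062), (64.4498291015625, 30.61075210571289), 76.50426483154297)
white [263 201  12  11  96] [268.5 206. ] ((268.3823547363281, 205.97061157226562), (10.429031372070312, 10.429031372070312), 14.03624439239502)
```

View pics/topc.png

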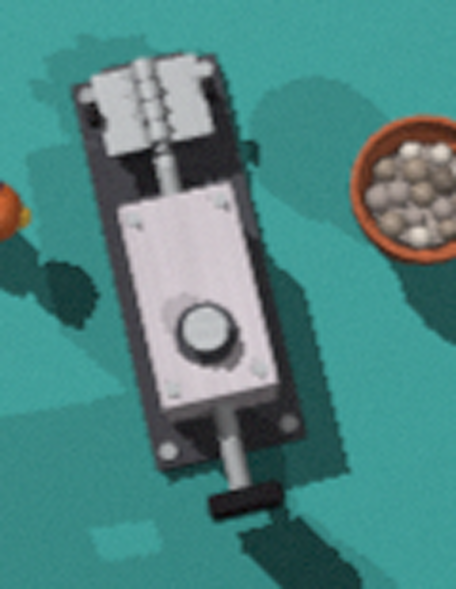

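Crop: the roof corners are near (118,208), (235,183), (277,383) and (163,410). The button is at (208,328) and the handle plate is centred at (246,499).

```bash
python3 - <<'E'
from h import *
m=imaging.camera_model("top"); f=lambda x,y:(215+(x+.5)/3.8-.5,120+(y+.5)/3.8-.5)
b=ray(m,(268.4,206),.098); h=ray(m,f(246,498),.092)
cs=[ray(m,f(*p),.082) for p in((118,208),(235,183),(277,383),(163,410))]
print(b,h,*cs,sep="\n")
fr=(cs[0]+cs[1])/2; re=(cs[2]+cs[3])/2
for v in (fr-re,b-h,cs[0]-cs[3],cs[1]-cs[2]): print(np.linalg.norm(v[:2]),np.degrees(np.arctan2(v[1],v[0])))
a=np.arctan2(*(fr-re)[[1,0]]); print(a)
X=np.array([np.cos(a),np.sin(a),0]); c=(fr+re)/2
print("origin by roof",c-2.5e-3*X,"by button",b+.020*X, "handle by button",b-.091*X)
o=ctrl.get_obs(); 
print("yaw now",o["eef_rot"][2])
E
```

```text
[ 0.64745137 -0.1006533   0.098     ]
[ 0.5587632  -0.12326049  0.092     ]
[ 0.71652572 -0.05240216  0.082     ]
[ 0.73105226 -0.11610125  0.082     ]
[ 0.62083297 -0.13945717  0.082     ]
[ 0.60582215 -0.07870621  0.082     ]
0.1132177379166589 12.668614286560098
0.09152418520121874 14.30052092535563
0.11378569112570693 13.366077465600622
0.11266672929662656 11.964223829103718
0.22110903096566611
origin by roof [ 0.66611914 -0.09721498  0.082     ] by button [ 0.66696447 -0.09626707  0.098     ] handle by button [ 0.55866678 -0.12061068  0.098     ]
yaw now -1.1429759898336909
```

```bash
python3 -m handwheel '[[[0,0,0,0.098],[0,0,0,0.098],[-0.024,-0.036,0,0],[-0.024,-0.036,0,0],[-0.024,-0.036,0,0],[-0.024,-0.036,0,0],[-0.024,-0.036,0,0],[-0.024,-0.036,0,0],[-0.024,-0.036,0,0],[-0.024,-0.036,0,0]]]' 0 20
cat > w.py <<'E'
from h import *
a=.232; O=np.array([.6665,-.0965,0]); S=R.from_euler("z",a)
def st():
    o=ctrl.get_obs(); p=S.inv().apply(o["ee_pos"]-O)*1e3; f=S.inv().apply(o["force"])
    print("t",round(o["time_s"],2),"setter mm",p.round(2),"F",f.round(2),"rpy",np.round(o["eef_rot"],3),"g",round(o["grip_width"],4))
if __name__=="__main__": st()
E
python3 w.py
```

```text
time_s: 1.1
ee_pos: [0.4709, -0.2421, 0.2212]
eef_rot: [3.139, 0.006, -1.356]
force: [0.4, -1.1, -0.6]
grip_width: 0.0174
t 1.1 setter mm [-223.8   -96.71  221.19] F [ 0.09 -1.2  -0.63] rpy [ 3.139  0.006 -1.356] g 0.0174
```

```bash
python3 -m handwheel '[[[-0.024,-0.036,0,0],[-0.024,-0.036,0,0],[-0.024,-0.036,0,0],[-0.02,-0.02,0,0],[0,0,0,0],[0,0,0,0]]]' >/dev/null; python3 w.py
python3 - <<'E'
from h import *
im=imaging.camera("wrist"); cv2.imwrite("pics/w1.png",im[:,:,::-1])
E
```

```text
t 1.7 setter mm [-86.71   1.92 218.81] F [-0.3   0.13  0.14] rpy [ 3.136  0.008 -1.35 ] g 0.0005
```

View pics/w1.png

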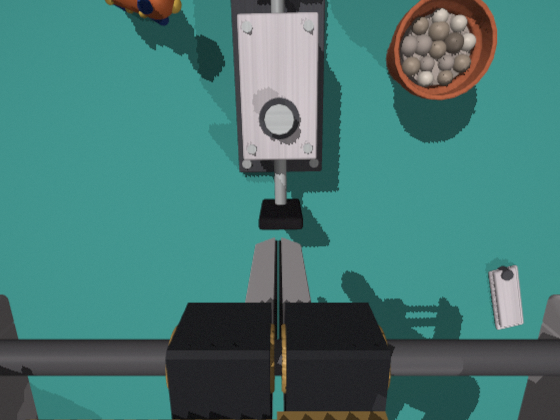

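The wrist view looks straight along the setter axis. The button is at about (279,119), the handle plate at about (281,214), and the roof corners are about (237,14), (318,12), (322,159) and (243,161).

```bash
python3 - <<'E'
from h import *
from w import S,O
im=cv2.imread("pics/w1.png"); m=imaging.camera_model("wrist"); print(m["position"],m["attitude"])
k=(im.max(2)<50).astype(np.uint8); k[:195]=0;k[235:]=0;k[:,:250]=0;k[:,310:]=0
n,l,s,c=cv2.connectedComponentsWithStats(k); i=1+s[1:,4].argmax(); print(s[i],c[i])
g=cv2.cvtColor(im,cv2.COLOR_BGR2GRAY)
print("col281",g[192:236,290])
t=lambda P:(S.inv().apply(P-O)*1e3).round(1)
print("btn",t(ray(m,(279.5,119),.098)))
x,y,w,h=s[i,:4]
print("top edge px row",y,t(ray(m,(x+w/2,y),.092)),"bottom row",t(ray(m,(x+w/2,y+h),.092)))
for p in((237,14),(318,12),(322,159),(239,160)): print(t(ray(m,p,.082)))
E
```

```text
[ 0.66148999 -0.09778916  0.37879463] [-0.29130628  0.00955617 -1.35117069]
[ 259  199   44   31 1162] [281.00172117 214.98881239]
col281 [121 126 126 124 124 125  90  26  17  19  21  20  13  22  21  18  20  20
  17  20  19  21  15  18  20  22  25  31  30  30  31  31  32  30  32  30
  24  41  59  63  64  68  66  65]
btn [-19.6   1.3  98. ]
top edge px row 199 [-87.6   0.8  92. ] bottom row [-116.4    1.1   92. ]
[59.2 33.5 82. ]
[ 59.7 -29.2  82. ]
[-54.6 -35.1  82. ]
[-54.7  37.1  82. ]
```

```bash
python3 -m handwheel '[[[0.001,-0.007,0,-0.01],[0,0,0,0],[0,0,0.03,0],[0,0,0.03,0],[0,0,0.03,0],[0,0,0.02,0],[0,0,0,0]]]' >/dev/null; python3 w.py
```

```text
t 2.45 setter mm [-82.57  -4.09 107.  ] F [ 0.68 -0.2   0.3 ] rpy [ 3.139  0.006 -1.347] g 0.0003
```

```bash
python3 -m handwheel '[[[-0.005,0,0.014,-0.006],[0,0,0.013,0],[0,0,0,0],[0,0,0,0]]]' >/dev/null; python3 w.py;  python3 -m handwheel '[[[0,0.006,0,0],[0,0.004,0,0],[0,0,0,0],[0,0,0,0]]]' >/dev/null; python3 w.py
```

```text
t 2.85 setter mm [-82.05   0.12  80.68] F [ 0.16 -0.23 -0.08] rpy [-3.141  0.005 -1.341] g 0.0006
t 3.25 setter mm [-92.37  -0.3   82.6 ] F [-0.36  0.31  0.71] rpy [-3.139  0.004 -1.342] g 0.0006
```

```bash
for i in 1 2; do python3 -m handwheel '[[[0,0.002,0.0003,0],[0,0.002,0.0003,0],[0,0.002,0.0003,0],[0,0.002,0.0003,0]]]' >/dev/null; python3 w.py; done; python3 -m handwheel '[[[0,0,0,0],[0,0,0,0]]]' >/dev/null; python3 w.py
```

```text
t 3.65 setter mm [-100.29   -0.43   81.94] F [0.98 0.54 1.81] rpy [-3.137e+00  3.000e-03 -1.341e+00] g 0.0
t 4.05 setter mm [-108.08   -0.56   81.34] F [3.44 0.57 2.58] rpy [-3.135e+00  2.000e-03 -1.341e+00] g 0.0002
t 4.25 setter mm [-108.16   -0.58   81.35] F [ 3.41 -0.21  1.83] rpy [-3.134e+00  2.000e-03 -1.341e+00] g 0.0005
```

```bash
python3 -m handwheel '[[[0,0.0015,0.0002,0],[0,0.0015,0,0]]]' >/dev/null; python3 w.py
python3 -m handwheel '[[[0,0.0015,0.0002,0],[0,0.0015,0,0]]]' >/dev/null; python3 w.py
python3 -m handwheel '[[[0,0.001,0.0002,0],[0,0.001,0,0]]]' >/dev/null; python3 w.py
```

```text
t 4.45 setter mm [-110.92   -0.61   81.26] F [ 4.11 -1.1   1.25] rpy [-3.134e+00  2.000e-03 -1.341e+00] g 0.0006
t 4.65 setter mm [-113.86   -0.65   81.27] F [ 5.04 -0.08  0.87] rpy [-3.133e+00  1.000e-03 -1.341e+00] g 0.0003
t 4.85 setter mm [-115.82   -0.69   81.25] F [ 5.43 -0.04  1.01] rpy [-3.132e+00  1.000e-03 -1.341e+00] g -0.0001
```

```bash
cat >> w.py <<'E'
    import sys
    if len(sys.argv)>1: sys.exit(S.inv().apply(ctrl.get_obs()["force"])[0]>float(sys.argv[1]))
E
python3 -m handwheel '[[[0,0.001,0,0]]]' >/dev/null; python3 w.py 7.5 && 
python3 -m handwheel '[[[0,0.001,0,0]]]' >/dev/null; python3 w.py 7.5 && 
python3 -m handwheel '[[[0,0.001,0,0]]]' >/dev/null; python3 w.py 7.5 && 
python3 -m handwheel '[[[0,0.001,0,0]]]' >/dev/null; python3 w.py 7.5 && 
python3 -m handwheel '[[[0,0.001,0,0]]]' >/dev/null; python3 w.py 7.5 && 
python3 -m handwheel '[[[0,0.001,0,0]]]' >/dev/null; python3 w.py 7.5
```

```text
File "w.py", line 7
    import sys
IndentationError: unexpected indent
  File "w.py", line 7
    import sys
IndentationError: unexpected indent
  File "w.py", line 7
    import sys
IndentationError: unexpected indent
  File "w.py", line 7
    import sys
IndentationError: unexpected indent
  File "w.py", line 7
    import sys
IndentationError: unexpected indent
  File "w.py", line 7
    import sys
IndentationError: unexpected indent
```

```bash
sed -i 's/^if __name__.*/if __name__=="__main__":\n    st()/' w.py; set -e; python3 w.py 7.5
python3 -m handwheel '[[[0,0.001,0,0]]]' >/dev/null; python3 w.py 7.5
python3 -m handwheel '[[[0,0.001,0,0]]]' >/dev/null; python3 w.py 7.5
python3 -m handwheel '[[[0,0.001,0,0]]]' >/dev/null; python3 w.py 7.5
python3 -m handwheel '[[[0,0.001,0,0]]]' >/dev/null; python3 w.py 7.5
python3 -m handwheel '[[[0,0.001,0,0]]]' >/dev/null; python3 w.py 7.5
```

```text
t 4.95 setter mm [-116.65   -0.67   81.27] F [ 7.53 -0.44 -0.83] rpy [-3.131e+00  1.000e-03 -1.341e+00] g 0.0001True
```

```bash
python3 -m handwheel '[[[0,0,0,0]]]' >/dev/null; python3 w.py
python3 -m handwheel '[[[0,0.0005,0,0]]]' >/dev/null; python3 w.py
python3 -m handwheel '[[[0,0.0005,0,0]]]' >/dev/null; python3 w.py
```

```text
t 5.05 setter mm [-116.63   -0.66   81.23] F [ 4.88 -0.2   0.78] rpy [-3.131e+00  1.000e-03 -1.341e+00] g 0.0007
t 5.15 setter mm [-116.92   -0.66   81.25] F [ 7.6  -0.58  1.12] rpy [-3.130e+00  1.000e-03 -1.341e+00] g 0.0007
t 5.25 setter mm [-117.18   -0.68   81.27] F [ 7.25  0.7  -0.58] rpy [-3.130e+00  1.000e-03 -1.341e+00] g 0.0003
```

```bash
cat > g.py <<'E'
import json,os,sys,numpy as np
from w import *
L=json.load(open("log.json")) if os.path.exists("log.json") else []
o=ctrl.get_obs(); L.append([float(S.inv().apply(o["ee_pos"]-O)[0]*1e3),float(S.inv().apply(o["force"])[0])]); json.dump(L,open("log.json","w"))
print(np.round(L[-1],2)); m=np.mean([l[1] for l in L[-3:]]) if len(L)>2 else 0
if m>float(sys.argv[1]): print("STOP",m); sys.exit(1)
E
set -e
python3 -m handwheel '[[[0,0.001,0,0]]]' >/dev/null; python3 g.py 9
python3 -m handwheel '[[[0,0.0005,0,0]]]' >/dev/null; python3 g.py 9
python3 -m handwheel '[[[0,0.001,0,0]]]' >/dev/null; python3 g.py 9
python3 -m handwheel '[[[0,0.0005,0,0]]]' >/dev/null; python3 g.py 9
python3 -m handwheel '[[[0,0.001,0,0]]]' >/dev/null; python3 g.py 9
python3 -m handwheel '[[[0,0.0005,0,0]]]' >/dev/null; python3 g.py 9
python3 -m handwheel '[[[0,0.001,0,0]]]' >/dev/null; python3 g.py 9
python3 -m handwheel '[[[0,0.0005,0,0]]]' >/dev/null; python3 g.py 9
python3 -m handwheel '[[[0,0.001,0,0]]]' >/dev/null; python3 g.py 9
python3 -m handwheel '[[[0,0.0005,0,0]]]' >/dev/null; python3 g.py 9; python3 w.py
```

```text
[-117.87    8.03]
[-118.09    6.91]
[-118.76    7.55]
[-118.92    8.46]
[-119.54    8.52]
[-119.68    8.09]
[-120.29    8.47]
[-120.4     8.53]
[-120.95   10.34]
STOP 9.112707297759238
```

```bash
set -e
python3 -m handwheel '[[[0,0,0,0]]]' >/dev/null; python3 g.py 12
python3 -m handwheel '[[[0,0,0,0]]]' >/dev/null; python3 g.py 12
python3 -m handwheel '[[[0,0.001,0,0]]]' >/dev/null; python3 g.py 10.2
python3 -m handwheel '[[[0,0.0005,0,0]]]' >/dev/null; python3 g.py 10.2
python3 -m handwheel '[[[0,0.001,0,0]]]' >/dev/null; python3 g.py 10.2
python3 -m handwheel '[[[0,0.0005,0,0]]]' >/dev/null; python3 g.py 10.2
python3 -m handwheel '[[[0,0.001,0,0]]]' >/dev/null; python3 g.py 10.2
python3 -m handwheel '[[[0,0.0005,0,0]]]' >/dev/null; python3 g.py 10.2; python3 w.py
```

```text
[-120.74    4.49]
[-120.57    6.32]
[-121.14    8.98]
[-121.25    9.26]
[-121.75    9.45]
[-121.84    7.92]
[-122.32    9.13]
[-122.37    8.  ]
t 6.95 setter mm [-122.37   -0.75   81.48] F [ 8.    1.02 -0.57] rpy [-3.111e+00 -3.000e-03 -1.341e+00] g 0.0008
```

```bash
sed -i 's/L\[-3:\]/L[-1:]/' g.py
set -e
python3 -m handwheel '[[[0,0.0018,0,0]]]' >/dev/null; python3 g.py 12
python3 -m handwheel '[[[0,0.0018,0,0]]]' >/dev/null; python3 g.py 12
python3 -m handwheel '[[[0,0.0018,0,0]]]' >/dev/null; python3 g.py 12
python3 -m handwheel '[[[0,0.0018,0,0]]]' >/dev/null; python3 g.py 12
python3 -m handwheel '[[[0,0.0018,0,0]]]' >/dev/null; python3 g.py 12
python3 w.py
```

```text
[-123.57   10.16]
[-124.97    8.96]
[-126.37    8.82]
[-127.78    8.94]
[-129.14    9.71]
t 7.45 setter mm [-129.14   -0.79   81.5 ] F [ 9.71  0.18 -0.8 ] rpy [-3.104 -0.005 -1.341] g 0.0003
```

```bash
set -e
python3 -m handwheel '[[[0,0.0015,0,0]]]' >/dev/null; python3 g.py 12
python3 -m handwheel '[[[0,0.0015,0,0]]]' >/dev/null; python3 g.py 12
python3 -m handwheel '[[[0,0.0013,0,0]]]' >/dev/null; python3 g.py 12
python3 -m handwheel '[[[0,0.0013,0,0]]]' >/dev/null; python3 g.py 12
python3 -m handwheel '[[[0,0.0013,0,0]]]' >/dev/null; python3 g.py 12
python3 -m handwheel '[[[0,0.0013,0,0]]]' >/dev/null; python3 g.py 12
python3 w.py
```

```text
[-130.19    9.44]
[-131.22    9.07]
[-132.02    9.47]
[-132.81    9.76]
[-133.53    9.96]
[-134.34    8.91]
t 8.05 setter mm [-134.34   -0.82   81.6 ] F [ 8.91  0.14 -0.46] rpy [-3.095 -0.007 -1.341] g 0.0007
```

```bash
set -e
python3 -m handwheel '[[[0,0.0013,0,0]]]' >/dev/null; python3 g.py 11.8
python3 -m handwheel '[[[0,0.0013,0,0]]]' >/dev/null; python3 g.py 11.8
python3 -m handwheel '[[[0,0.0013,0,0]]]' >/dev/null; python3 g.py 11.8
python3 -m handwheel '[[[0,0.0013,0,0]]]' >/dev/null; python3 g.py 11.8
python3 -m handwheel '[[[0,0.0013,0,0]]]' >/dev/null; python3 g.py 11.8
python3 -m handwheel '[[[0,0.0013,0,0]]]' >/dev/null; python3 g.py 11.8
python3 w.py
```

```text
[-135.19    9.61]
[-135.91   11.71]
[-136.43   13.39]
STOP 13.389768460963994
```

The pull rose from 9.6 to 13.4 N over 1.2 mm, about 3 N/mm, so this is the buffer with roughly 4 N on it. I'll ease forward slowly and check that the pull vanishes.

```bash
python3 -m handwheel '[[[0,-0.0006,0,0]]]' >/dev/null; python3 g.py 20
python3 -m handwheel '[[[0,-0.0006,0,0]]]' >/dev/null; python3 g.py 20
python3 -m handwheel '[[[0,-0.0006,0,0]]]' >/dev/null; python3 g.py 20
python3 -m handwheel '[[[0,0,0,0]]]' >/dev/null; python3 g.py 20
```

```text
[-135.27    9.23]
[-134.21    8.69]
[-133.34    2.09]
[-133.38    3.77]
```

```bash
python3 -m handwheel '[[[0,-0.0006,0,0]]]' >/dev/null; python3 g.py 20
python3 -m handwheel '[[[0,-0.0005,0,0]]]' >/dev/null; python3 g.py 20
python3 -m handwheel '[[[0,0,0,0]]]' >/dev/null; python3 g.py 20
python3 -m handwheel '[[[0,0,0,0]]]' >/dev/null; python3 g.py 20
```

```text
[-133.16    1.37]
[-133.16    0.51]
[-133.33    2.97]
[-133.32    2.46]
```

```bash
python3 -m handwheel '[[[0,-0.0015,0,0]]]' >/dev/null; python3 g.py 20
python3 -m handwheel '[[[0,-0.0015,0,0]]]' >/dev/null; python3 g.py 20
python3 -m handwheel '[[[0,0,0,0]]]' >/dev/null; python3 g.py 20
python3 -m handwheel '[[[0,0,0,0]]]' >/dev/null; python3 g.py 20; python3 w.py
```

```text
[-132.13    0.41]
[-130.83   -0.21]
[-130.9     0.29]
[-131.05   -0.92]
t 9.55 setter mm [-131.05   -0.4    80.4 ] F [-0.92  0.25  0.18] rpy [-3.092 -0.006 -1.341] g 0.0005
```

Pull is nil, so the sear holds it. Now I'll move clear forward and lift.

```bash
python3 -m handwheel '[[[0,-0.005,0,0],[0,-0.01,0,0],[0,-0.01,0,0],[0,0,0,0],[0,0,-0.03,0],[0,0,-0.03,0],[0,0,-0.02,0],[0,0,0,0]]]' >/dev/null; python3 w.py
python3 - <<'E'
from h import *
im=imaging.camera("top"); cv2.imwrite("pics/t2.png",cv2.resize(im[120:300,215:335,::-1],None,fx=3,fy=3))
im=imaging.camera("side"); cv2.imwrite("pics/s2.png",cv2.resize(im[150:290,170:350,::-1],None,fx=4,fy=4))
E
```

```text
t 10.35 setter mm [-107.41    0.66  162.94] F [-0.92  0.04 -0.18] rpy [-3.094 -0.005 -1.34 ] g 0.0007
```

View pics/s2.png

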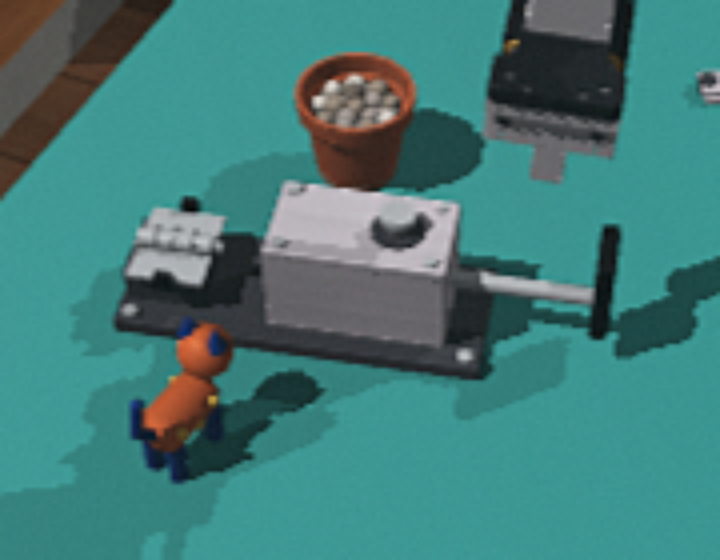

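The handle stands drawn back and held, at about (605,280) in the crop. The cat and pot have not moved. Next is the button.

```bash
python3 -m handwheel '[[[0,-0.03,0,0],[0,-0.03,0,0],[0,-0.027,0,0],[0,0,0,0],[0,0,0,0]]]' >/dev/null; python3 w.py
python3 - <<'E'
from w import *
o=ctrl.get_obs(); z=R.from_euler("xyz",o["eef_rot"]).apply([0,0,1]); print(S.inv().apply(z), S.inv().apply(o["ee_pos"]+.019*z-O)*1e3)
E
```

```text
t 10.95 setter mm [-20.9    2.13 154.85] F [-0.14  0.51 -0.43] rpy [-3.108e+00  2.000e-03 -1.341e+00] g 0.0005
[ 0.03366014  0.00165115 -0.99943197] [-20.25989185   2.16055929 135.85999643]
```

```bash
python3 -m handwheel '[[[0.001,0.001,0.012,0],[0,0,0.012,0],[0,0,0.008,0],[0,0,0,0],[0,0,0,0]]]' >/dev/null; python3 w.py
python3 -m handwheel '[[[0,0,0.003,0],[0,0,0.002,0],[0,0,0,0]]]' >/dev/null; python3 w.py
```

```text
t 11.45 setter mm [-23.82   1.02 117.47] F [-0.04 -0.32  0.95] rpy [-3.112e+00  3.000e-03 -1.342e+00] g 0.0004
t 11.75 setter mm [-23.44   0.83 114.76] F [-0.11  0.52 -0.43] rpy [-3.110e+00  3.000e-03 -1.342e+00] g 0.0008
```

```bash
python3 -m handwheel '[[[0,0,0.002,0]]]' >/dev/null; python3 w.py
python3 -m handwheel '[[[0,0,0.002,0]]]' >/dev/null; python3 w.py
python3 -m handwheel '[[[0,0,0.002,0]]]' >/dev/null; python3 w.py
python3 - <<'E'
from h import *
im=imaging.camera("side"); cv2.imwrite("pics/s3.png",cv2.resize(im[150:290,170:350,::-1],None,fx=4,fy=4))
E
```

```text
t 11.85 setter mm [-23.09   0.69 113.64] F [-2.55  0.64  7.2 ] rpy [-3.108e+00  2.000e-03 -1.342e+00] g 0.0005
t 11.95 setter mm [-22.8    0.58 112.33] F [0.02 0.61 1.26] rpy [-3.107e+00  1.000e-03 -1.342e+00] g 0.0007
t 12.05 setter mm [-22.64   0.55 110.59] F [-1.23  0.89  2.72] rpy [-3.107e+00  1.000e-03 -1.342e+00] g 0.0004
```

View pics/s3.png

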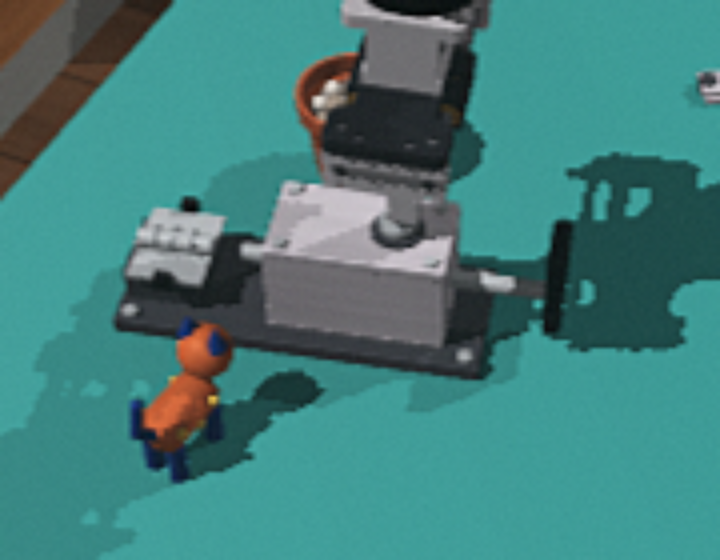

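It fired: the handle has jumped forward from about column 605 to 558 and the striker rod now shows at the nest, near (250,250). I'll lift off and check.

```bash
python3 -m handwheel '[[[0,0,-0.01,0],[0,0,-0.03,0],[0,0,-0.04,0],[0,0,-0.04,0],[0,0.03,-0.03,0],[0,0.04,0,0],[0,0.04,0,0],[0,0.04,0,0],[0,0,0,0],[0,0,0,0]]]' >/dev/null; python3 w.py
python3 - <<'E'
from h import *
a=imaging.camera("top")[:,:,::-1]; b=cv2.imread("pics/top0.png"); s=imaging.camera("side")[:,:,::-1]; s0=cv2.imread("pics/side0.png")
f=lambda i,y,x,w,h:cv2.resize(i[y:y+h,x:x+w],(400,300),interpolation=cv2.INTER_CUBIC)
cv2.imwrite("pics/fin.png",np.vstack([np.hstack([f(b,130,235,60,45),f(a,130,235,60,45)]),np.hstack([f(s0,180,190,140,105),f(s,180,190,140,105)])]))
E
```

```text
t 13.1 setter mm [-183.67    1.53  265.36] F [-0.53 -0.4   0.  ] rpy [-3.105e+00 -1.000e-03 -1.342e+00] g 0.0003
```

View pics/fin.png

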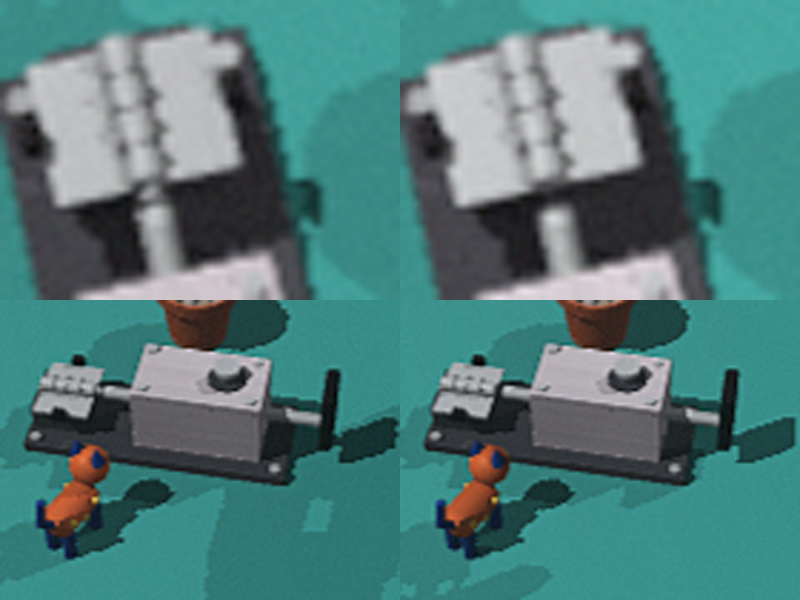

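In the before/after pair, the pin head that stood out at (150,190) is no longer visible in front of the hinge. The striker is back at rest, and the cat and pot stand where they were.

```bash
python3 -c "
from station import ctrl; print(ctrl.hand_in())"
```

```text
the job is handed in; nothing more can be done
None
```

The pin was driven with one blow, and the job was handed in at about 13 s of the 70 s allowed.

- **Draw:** I hooked the handle with the closed fingers and drew it straight back. At roughly 39 mm of draw the pull rose about 3 N per mm, which is the buffer. I stopped with about 4 N on it.
- **Catch:** I eased forward until the pull fell to nil, so the sear alone held the handle. The side picture showed it still drawn back with the gripper clear.
- **Firing:** I pressed the trip button, and the side picture showed the handle jump forward. The fingers were on the roof, well away from the handle, while it struck.
- **Last checks:** The final top picture no longer shows the pin standing out of the hinge. The striker is back at rest, the button is up, and the cat and pot have not moved. The arm was clear of everything with near-zero force.

**Less certain:**
- **Pin depth:** "fully home" is judged by eye at about 2 mm per pixel, not measured.
- **Force readings:** they were noisy by 1 to 2 N, so the buffer force is approximate.
- **Tool tilt:** the tool tilted about 3° under the pull, with no visible effect.
- **Shoehorn:** it was not compared before and after, but the arm never went near it.

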